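# Point out the tube without a cap, then its stray cap

### The job

One of the six tubes in the rack has lost its screw cap, which now lies in the tray; show a colleague what belongs together. Come down over the open tube and point at its mouth with the fingertips held two to three centimetres straight above it for three seconds, then point at the stray cap in the tray in the same way and finish still pointing at it. Touch nothing, and point at none of the closed tubes nor at the cork: pass high above them on the way.

Things in the scene. Friction and masses are not known exactly. Their poses are not given: they have to be found in the camera images.
- rack: White plastic block rack, 100 mm (own x) x 150 mm (own y) x 60 mm high, fixed; origin at the centre of its underside, on the bench. Six holes 50 mm apart, two rows of three, at own x = -25, +25 mm and y = -50, 0, +50 mm, each 55 mm deep and holding one upright tube. Which tube stands in which hole varies; rack and tray may change sides.
- open_tube: The only one of the six tubes without a cap: plain clear-white conical tube, 18 mm across, 124 mm long, pushed firmly into its hole (does not move). Origin at its lower tip (5 mm above the bench), own z up along the tube to its mouth.
- open_mouth (a point): Centre of the open tube's mouth, at its upper end, about 129 mm above the bench; z up.
- tray: Shallow white enamel tray, 144 mm (own x) x 215 mm (own y), rim 24 mm high, fixed; origin at the centre of its underside. In it lie the stray screw cap, a cork and forceps.
- cap: The stray screw cap, lying closed side up on the tray's floor: ribbed straight-sided cylinder 22 mm across, 13 mm high, the same as the caps on the five closed tubes. Origin at the centre of its underside, z up; loose.
- cap_top (a point): Centre of the stray cap's upper face, 13 mm above the bench; z up.
- cork: Tapered cork stopper, 27 mm across, 26 mm high, loose in the tray at the other end from the cap, 80 mm or more from it; origin at the centre of its underside, z up. Not the cap: leave it alone.
- forceps: Slim steel forceps, 142 x 17 x 9 mm, lying loose in the tray along one long side, own x along them; origin under the middle.
- dropper_bottle: Small brown dropper bottle, 33 mm across, 79 mm high, loose, standing behind the work; origin at the centre of its underside.
- tape: Roll of masking tape lying flat, 98 mm across, 25 mm high, loose, behind the work; origin at the centre of its underside.
- tube_a: One of the five closed tubes: the same conical tube with a ribbed screw cap 22 mm across; 126 mm long, its top about 131 mm above the bench. Origin at its lower tip, z up; pushed firmly into its hole.
- tube_b: One of the five closed tubes: the same conical tube with a ribbed screw cap 22 mm across; 126 mm long, its top about 131 mm above the bench. Origin at its lower tip, z up; pushed firmly into its hole.
- tube_c: One of the five closed tubes: the same conical tube with a ribbed screw cap 22 mm across; 126 mm long, its top about 131 mm above the bench. Origin at its lower tip, z up; pushed firmly into its hole.
- tube_d: One of the five closed tubes: the same conical tube with a ribbed screw cap 22 mm across; 126 mm long, its top about 131 mm above the bench. Origin at its lower tip, z up; pushed firmly into its hole.
- tube_e: One of the five closed tubes: the same conical tube with a ribbed screw cap 22 mm across; 126 mm long, its top about 131 mm above the bench. Origin at its lower tip, z up; pushed firmly into its hole.

How it is judged (in metres and radians):
On the way, in this order (a step that is already met when the one before it is completed fails the run):
1. the fingertips dwell just above the mouth of the open tube (horizontal distance between the grasp point and open_mouth below 0.02 m and z of the grasp point in the frame of open_mouth between 0.022 and 0.07 m), for 2 s.
2. the fingertips dwell just above the stray cap (horizontal distance between the grasp point and cap_top below 0.02 m and z of the grasp point in the frame of cap_top between 0.022 and 0.07 m), for 1 s.
At the end, for the whole second after the job is handed in: The point between the finger pads (19 mm behind the fingertips) stays within 20 mm sideways of the stray cap's centre and 22 to 70 mm above its top (tips 3 to 51 mm above it), and the cap, cork, forceps, bottle and tape are within 12 mm of their starts (all of step 2 and distance of each of cap, cork, forceps, dropper_bottle, tape from where it was at the start of the episode below 0.012 m); the robot touches nothing.
It fails at once if the robot touches something (more than 0.5 N) (contact force between any of the fingers, the arm and anything else above 0.5 N).
It fails at once if a thing is shifted or lifted by more than 12 mm (distance of any of cap, cork, forceps, dropper_bottle, tape from where it was at the start of the episode above 0.012 m).
It fails at once if the robot points at a closed tube or at the cork (grasp point within 18 mm sideways and less than 65 mm above its top) ((horizontal distance between the grasp point and tube_a below 0.018 m and z of the grasp point in the frame of tube_a between 0.096 and 0.191 m) or (horizontal distance between the grasp point and tube_b below 0.018 m and z of the grasp point in the frame of tube_b between 0.096 and 0.191 m) or (horizontal distance between the grasp point and tube_c below 0.018 m and z of the grasp point in the frame of tube_c between 0.096 and 0.191 m) or (horizontal distance between the grasp point and tube_d below 0.018 m and z of the grasp point in the frame of tube_d between 0.096 and 0.191 m) or (horizontal distance between the grasp point and tube_e below 0.018 m and z of the grasp point in the frame of tube_e between 0.096 and 0.191 m) or (horizontal distance between the grasp point and cork below 0.018 m and z of the grasp point in the frame of cork between -0.004 and 0.091 m)).
It also fails if it takes over 51 s, if anything falls off the work surface, if the arm or the gripper's body presses on something with over 40 N, if the wrist force passes 120 N, or if a joint passes its speed limit or range.

### The arm

A 6-joint arm with a two-finger parallel gripper is mounted at the origin on a cart in front of the work surface, level with it; the furniture and walls round the work are solid. World frame = base frame: x ahead of the robot, y to its left, z up, the work surface at z = 0. Lengths are in mm, angles in rad, forces in N, time in s.
With the tool pointing down it reaches from about 350 to 875 mm from the base axis. Payload 4.2 kg.
Tool frame: the origin (TCP) lies midway between the tips of the shut fingers; the grasp point (between the pads) lies behind it (env.grip_point_offset is the z of the grasp point in the tool frame, in mm); z points along the fingers, y is the direction in which the jaws open and shut (so a half turn about z gives the same grasp; the last joint's range is limited). The gripper opens to 87 mm and grips with 3 to 60 N. Pads are 19 mm wide; open, the fingers measure 117 mm over their backs; the gripper's body (75 mm by 190 mm) begins 51 mm behind the grasp point.
Start: joints at [-0.943, 0.385, 0.008, 0, -1.194, -0.259], TCP at [225.324, -582.948, 222.55] pointing down, gripper open.
Joint ranges: [-3.14, 3.14], [-1.21, 2.06], [-1.07, 1.41], [-3.16, 2.05], [-2.99, -0.16], [-3.1, 3.1]. Speed limits (rad/s): [2.79, 2.79, 3.14, 3.14, 3.14, 3.14].

### API

Orientations are given as a unit quaternion [w, x, y, z].
In Python, from bench import env gives the robot as it stands.
- The arm moves only by the tool drive_tool, never from a script. Its argument "motion" is a list of rows, each an object with "offset": the shift along the tool's x, y, z in units of 20 mm (1.0 is 20 mm), a list of three; "rotation": the turn, a rotation vector about the tool's x, y, z in units of 4 degrees (1.0 is 4 degrees), a list of three. A call has exactly 5 rows; each row shifts and turns the pose as measured when the row begins, along the tool's axes as they then stand; what a row does not reach is not made up. A row lasts 1/8 s, in which the tool goes at most 62.5 mm and 10.7 degrees, less where a joint would pass 70% of its speed; a pose out of reach is approached as far as the arm can. A call with a number of a shift or a turn outside -1 to 1 is refused whole. A call with a gripper value outside its range is refused whole. "grip" is the opening, from -1 (shut) to 1 (fully open), set as the call begins (left out, the last holds). The fingers move at their own pace and stop on an object; "newtons" is the grip in N (left out, the last holds). Time passes only in rows, so rows that do not move let the fingers close, or fill a call up. It gives the time, the measured TCP pose, the force and the opening at its end, in the units of the state.
- env.observe(): the state, without advancing time (a new reading comes with each control period).
- env.capture(name): name is "scene" or "top"; returns (picture, depth): 384x512x3 uint8, red, green, blue; 384x512 float32, mm along the optical axis (not along the pixel's ray), 0 where there is no reading.
- env.camera_info(name): a dict with "fx", "fy", "cx", "cy" (pixels), "rvec" (rotation vector, rad) and "tvec" (3), from world to camera coordinates, as OpenCV has them. Camera axes: x right, y down, z forward; pixel columns grow to the right and rows downward; lengths in mm; the calibration is good to about 2 mm. A picture is of the moment at which its call begins. camera_info takes no time and is no camera call.
- env.job_done(): hands the job in, once; it reports no verdict.
The state is a dict: "clock": time; "joints": joint angles; "dq": joint speeds; "effort": joint torques, N m; "eef_pos": TCP position; "eef_rot": TCP orientation; "wrist_force": force on the tool from outside, world axes, zero at the start; "moment": the same for the moment, N m; "width": opening from 0.0 (shut) to 1.0 (fully open).
Only numpy, scipy, OpenCV 4.12 (cv2) and the standard library are available. Lean on these libraries where they do the work, as an engineer would, in place of code of your own. Each camera call takes 0.05 s, during which the arm holds its last target. There are 200 camera calls.

## Working session

There is one attempt and no reset: what is moved stays moved. The work goes in short steps, Python scripts to look and compute and a tool call to move; the robot and the scene stay as the last step left them, time stands still between calls to the robot, and variables do not carry over. Pictures are saved under pics/ and viewed, about 8 in all and at most 12, crops included, and the job is handed in when it is done.

Besides the shell and the picture viewer there is one more tool, called after ">>>" by a JSON object that holds its "api" and its "payload". drive_tool: Moves the arm, as the interface text tells. Its arguments: {"type":"object","properties":{"motion":{"type":"array"},"grip":{"type":"number"},"newtons":{"type":"number"}},"required":["motion"]}

```bash
mkdir -p pics
cat > h.py <<'E'
from bench import env
import numpy as np, cv2
def cam(n):
    i=env.camera_info(n); R=cv2.Rodrigues(np.array(i['rvec'],float))[0]; return i,R,np.array(i['tvec'],float).ravel()
def plane(n,u,v,z):
    i,R,t=cam(n); d=R.T@np.array([(u-i['cx'])/i['fx'],(v-i['cy'])/i['fy'],1]); c=-R.T@t
    return c+d*(z-c[2])/d[2]
def cloud(n,D):
    i,R,t=cam(n); v,u=np.mgrid[:D.shape[0],:D.shape[1]]
    P=np.stack([(u-i['cx'])/i['fx']*D,(v-i['cy'])/i['fy']*D,D],-1); return (P-t)@R
E
python3 - <<'E'
from h import *
for n in('scene','top'):
    im,D=env.capture(n); np.savez(n+'.npz',im=im,D=D)
    cv2.imwrite(f'pics/{n}1.png',cv2.resize(im[...,::-1],(768,576),interpolation=cv2.INTER_CUBIC))
    i,R,t=cam(n); print(n,i['fx'],-R.T@t,R[2])
print(env.observe(), env.grip_point_offset)
E
```

```text
scene 347.84292272857476 [-17.50635558 586.35635435 482.16283938] [ 0.6292471  -0.64259007 -0.43717969]
top 422.3593149526387 [ 369.46183837   -2.1522421  1157.34587134] [ 0.1958981   0.02375209 -0.98033656]
{'clock': 0.1, 'joints': array([-9.43408047e-01,  3.85463108e-01,  6.79055958e-03, -4.24835592e-04,
       -1.19402531e+00, -2.58619263e-01]), 'dq': array([-0.00167183, -0.00122932,  0.00372305,  0.00199   , -0.00058334,
        0.00051027]), 'effort': array([-9.69795037e-04, -3.91688061e+01,  1.87934500e+01,  4.23198760e+00,
        1.34460814e-02, -5.85843395e-05]), 'eef_pos': array([ 225.12479513, -582.47503617,  221.59148826]), 'eef_rot': array([-2.29167272e-04, -1.83264410e-01,  9.83063179e-01,  9.43623710e-04]), 'wrist_force': array([ 0.04991412, -0.54865802, -0.72308186]), 'moment': array([-0.01667318, -0.02689662, -0.02395678]), 'width': 0.9978970422897049} -18.700000000000003
```

View pics/top1.png

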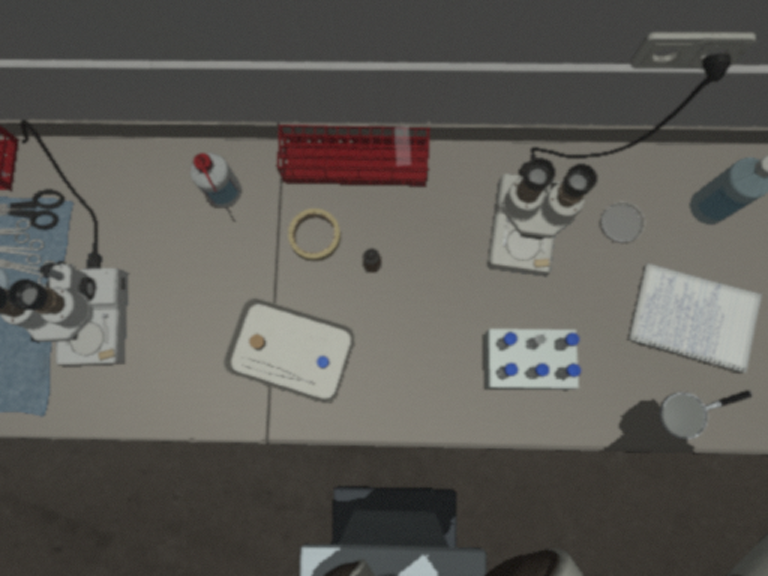

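View pics/scene1.png

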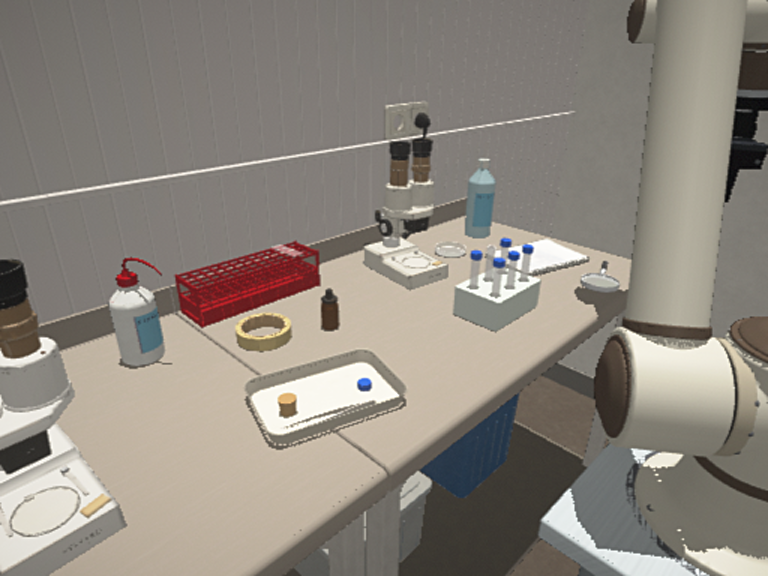

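The top view shows the rack on the robot's right. Its middle tube in the far row, at (538,340), has no blue cap. The stray blue cap is in the tray at (323,362), and the cork is at (257,342). Next I'll measure them.

Run:
```python
from h import *
for n in('top','scene'):
    d=np.load(n+'.npz'); im,D=d['im'],d['D']; P=cloud(n,D)
    h=cv2.cvtColor(im,cv2.COLOR_RGB2HSV); m=cv2.inRange(h,(108,150,60),(130,255,255))
    k,l,s,c=cv2.connectedComponentsWithStats(m)
    for j in range(1,k):
        if s[j,4]<15: continue
        p=P[l==j]; zt=np.percentile(p[:,2],90); z=13 if zt<60 else 131
        q=p[p[:,2]>zt-4]
        vv,uu=np.where((l==j)&(P[...,2]>zt-4))
        print(n,c[j].round(1),s[j,4],'ztop',zt.round(1),'plane',plane(n,*c[j],z-5)[:2].round(1),'top px',plane(n,uu.mean(),vv.mean(),z)[:2].round(1),'cloud',np.median(q,0).round(1))
    # points high in rack that are not blue
    M=(P[...,2]>115)&(P[...,2]<135)&(m==0)&(P[...,0]>350)&(P[...,0]<620)&(P[...,1]<-200)&(P[...,1]>-480)&(D>0)
    k,l,s,c=cv2.connectedComponentsWithStats(M.astype(np.uint8))
    for j in range(1,k):
        if s[j,4]>5: print(' hi',c[j].round(1),s[j,4],P[l==j].mean(0).round(1))
a=cv2.resize(np.load('top.npz')['im'][205:270,315:395,::-1],None,fx=8,fy=8,interpolation=cv2.INTER_CUBIC)
cv2.imwrite('pics/rack.png',a)
```

```text
top [339.7 225.5] 32 ztop 133.2 plane [ 501.7 -185.9] top px [ 501.1 -184.8] cloud [ 499.9 -185.4  130.9]
top [381.1 225.7] 35 ztop 133.7 plane [ 503.1 -286.6] top px [ 502.5 -286.1] cloud [ 501.7 -286.4  131.8]
top [340.2 245.8] 31 ztop 132.5 plane [ 452.2 -186.4] top px [ 452.  -185.1] cloud [ 451.4 -185.   130.6]
top [360.9 246.2] 36 ztop 133.3 plane [ 452.2 -236.2] top px [ 451.7 -235. ] cloud [ 452.1 -235.3  131.5]
top [382.  246.5] 38 ztop 133.2 plane [ 452.6 -286.9] top px [ 452.  -285.5] cloud [ 451.2 -285.1  131.3]
 hi [359.9 225.6] 31 [ 502.3 -235.2  125.5]
 hi [380.  226.4] 40 [ 501.1 -283.2  128. ]
 hi [360.3 246.3] 34 [ 451.8 -234.   129. ]
 hi [380.8 246.4] 35 [ 452.4 -283.2  128.8]
scene [336.7 161.1] 26 ztop 131.6 plane [ 499.9 -283.2] top px [ 497.6 -279.2] cloud [ 497.7 -279.9  130.4]
scene [351.5 165.6] 29 ztop 130.9 plane [ 449.1 -282.2] top px [ 446.7 -277.4] cloud [ 446.7 -279.9  130.5]
scene [317.1 169.4] 35 ztop 131.2 plane [ 500.  -184.3] top px [ 496.5 -179.4] cloud [ 497.5 -181.6  130.6]
scene [342.2 169.9] 27 ztop 131.3 plane [ 449.  -232.6] top px [ 445.7 -227.2] cloud [ 447.1 -228.   130.3]
scene [332.2 174.6] 38 ztop 131.3 plane [ 449.1 -182.9] top px [ 447.3 -179.2] cloud [ 448.5 -180.2  130.4]
scene [242.4 254.5] 35 ztop 14.1 plane [470.5 131.1] top px [465.4 135.6] cloud [465.7 135.   13.2]
 hi [337.8 162.7] 15 [ 495.2 -282.7  122.2]
 hi [327.5 166.3] 35 [ 497.5 -232.   123.6]
 hi [351.8 166.3] 21 [ 448.3 -283.1  123.7]
 hi [342.7 170.5] 26 [ 447.4 -233.3  124.6]
```

View pics/rack.png

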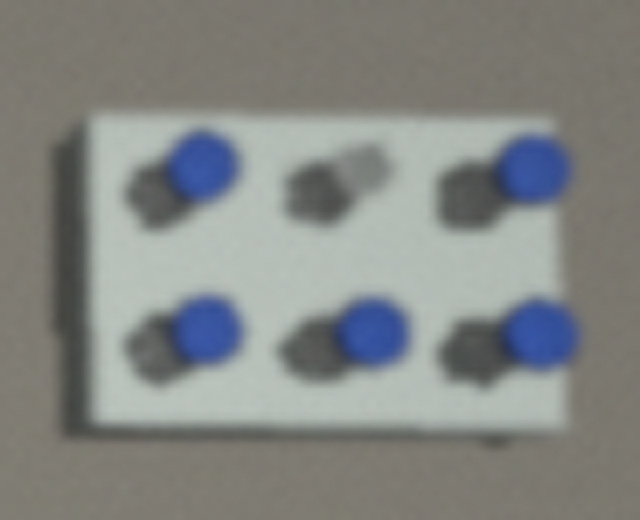

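Run:
```python
from h import *
from scipy.spatial.transform import Rotation as Ro
d=np.load('top.npz'); im,D=d['im'],d['D']; P=cloud('top',D)
h=cv2.cvtColor(im,cv2.COLOR_RGB2HSV)
m=cv2.inRange(h,(105,80,30),(135,255,255)); m[:,:190]=0;m[:,240:]=0;m[:225]=0;m[258:]=0
vv,uu=np.where(m>0); print(len(uu),uu.mean(),vv.mean(),'z13',plane('top',uu.mean(),vv.mean(),11).round(1),'cloud',np.median(P[m>0],0))
for n in('top','scene'):
    D=np.load(n+'.npz')['D'];P=cloud(n,D)
    q=P[(D>0)&(P[...,2]>140)&(P[...,2]<450)&(P[...,0]>300)&(P[...,0]<750)&(P[...,1]>-420)&(P[...,1]<250)]
    print(n,len(q),q.min(0).round(),q[q[:,0].argsort()[:5]].round())
o=env.observe();w,x,y,z=o['eef_rot'];R=Ro.from_quat([x,y,z,w]).as_matrix();print(R.round(3))
print('to tube',(R.T@(np.array([501,-235,222])-o['eef_pos'])/20).round(2))
```

```text
42 214.8095238095238 240.92857142857142 z13 [467.8 131.8  11. ] cloud [467.6192856  131.41204643  11.81048266]
top 2217 [ 665. -287.  145.] [[ 665. -243.  166.]
 [ 665. -245.  158.]
 [ 665. -247.  157.]
 [ 665. -243.  155.]
 [ 666. -250.  155.]]
scene 1499 [ 662. -283.  140.] [[ 662. -233.  159.]
 [ 663. -249.  155.]
 [ 663. -243.  160.]
 [ 663. -239.  161.]
 [ 663. -245.  153.]]
[[-0.933 -0.36  -0.001]
 [-0.36   0.933  0.002]
 [ 0.     0.002 -1.   ]]
to tube [-19.13  11.24  -0.  ]
```

>>> {"api": "drive_tool", "payload": {"motion": [{"offset": [-0.95, 0.55, 0], "rotation": [0, 0, 0]}, {"offset": [-0.95, 0.55, 0], "rotation": [0, 0, 0]}, {"offset": [-0.95, 0.55, 0], "rotation": [0, 0, 0]}, {"offset": [-0.95, 0.55, 0], "rotation": [0, 0, 0]}, {"offset": [-0.95, 0.55, 0], "rotation": [0, 0, 0]}], "grip": -1}}

```text
clock: 0.72
eef_pos: [296.4, -490.9, 219.2]
eef_rot: [-0.001, -0.182, 0.983, 0.004]
wrist_force: [-0.0, -0.1, -1.0]
width: 0.517
```

>>> {"api": "drive_tool", "payload": {"motion": [{"offset": [-0.95, 0.55, -0.1], "rotation": [0, 0, 0]}, {"offset": [-0.95, 0.55, -0.1], "rotation": [0, 0, 0]}, {"offset": [-0.95, 0.55, -0.1], "rotation": [0, 0, 0]}, {"offset": [-0.95, 0.55, -0.1], "rotation": [0, 0, 0]}, {"offset": [-0.95, 0.55, -0.1], "rotation": [0, 0, 0]}]}}

```text
clock: 1.35
eef_pos: [368.3, -396.7, 228.6]
eef_rot: [-0.001, -0.184, 0.983, 0.006]
wrist_force: [1.1, 0.1, 0.2]
width: 0.02
```

>>> {"api": "drive_tool", "payload": {"motion": [{"offset": [-0.9, 0.55, -0.05], "rotation": [0, 0, 0]}, {"offset": [-0.9, 0.55, -0.05], "rotation": [0, 0, 0]}, {"offset": [-0.9, 0.55, -0.05], "rotation": [0, 0, 0]}, {"offset": [-0.9, 0.55, -0.05], "rotation": [0, 0, 0]}, {"offset": [-0.8, 0.45, 0], "rotation": [0, 0, 0]}]}}

```text
clock: 1.98
eef_pos: [433.0, -306.9, 232.5]
eef_rot: [-0.002, -0.186, 0.983, 0.007]
wrist_force: [0.4, -0.5, 0.7]
width: 0.003
```

>>> {"api": "drive_tool", "payload": {"motion": [{"offset": [-0.95, 0.45, 0], "rotation": [0, 0, 0]}, {"offset": [-0.95, 0.45, 0], "rotation": [0, 0, 0]}, {"offset": [-0.95, 0.45, 0], "rotation": [0, 0, 0]}, {"offset": [-0.9, 0.4, 0], "rotation": [0, 0, 0]}, {"offset": [-0.5, 0.2, 0], "rotation": [0, 0, 0]}]}}

```text
clock: 2.6
eef_pos: [500.8, -233.4, 232.4]
eef_rot: [-0.002, -0.187, 0.982, 0.007]
wrist_force: [0.3, 0.1, -0.1]
width: 0.007
```

>>> {"api": "drive_tool", "payload": {"motion": [{"offset": [0, 0, 0], "rotation": [0, 0, 0]}, {"offset": [0, 0, 0], "rotation": [0, 0, 0]}, {"offset": [0, 0, 0], "rotation": [0, 0, 0]}, {"offset": [0, 0, 0], "rotation": [0, 0, 0]}, {"offset": [0, 0, 0], "rotation": [0, 0, 0]}]}}

```text
clock: 3.22
eef_pos: [500.2, -234.0, 232.3]
eef_rot: [-0.003, -0.186, 0.983, 0.007]
wrist_force: [0.5, -0.2, -0.4]
width: 0.001
```

```bash
cat > g.py <<'E'
import sys
from h import *
from scipy.spatial.transform import Rotation as Ro
o=env.observe();w,x,y,z=o['eef_rot'];r=Ro.from_quat([x,y,z,w]);R=r.as_matrix()
T=np.array(sys.argv[1:4],float)
a=r.apply([0,0,1]); v=np.cross(a,[0,0,-1])
print(o['clock'],o['eef_pos'].round(1),'grasp',(o['eef_pos']+R@[0,0,env.grip_point_offset]).round(1),'units',(R.T@(T-o['eef_pos'])/20).round(2),'level rot',(R.T@np.degrees(v)/4).round(2),'F',o['wrist_force'].round(2))
E
python3 g.py 500.5 -235 154
python3 - <<'E'
from h import *
for n,(a,b,c,e) in dict(scene=(90,220,270,400)).items():
    im,D=env.capture(n); cv2.imwrite('pics/over.png',cv2.resize(im[a:b,c:e,::-1],None,fx=4.5,fy=4.5,interpolation=cv2.INTER_CUBIC))
E
```

```text
3.225 [ 500.2 -234.   232.3] grasp [ 500.3 -234.3  251. ] units [-0.01 -0.11  3.91] level rot [ 0.22 -0.03  0.  ] F [ 0.51 -0.24 -0.38]
```

View pics/over.png

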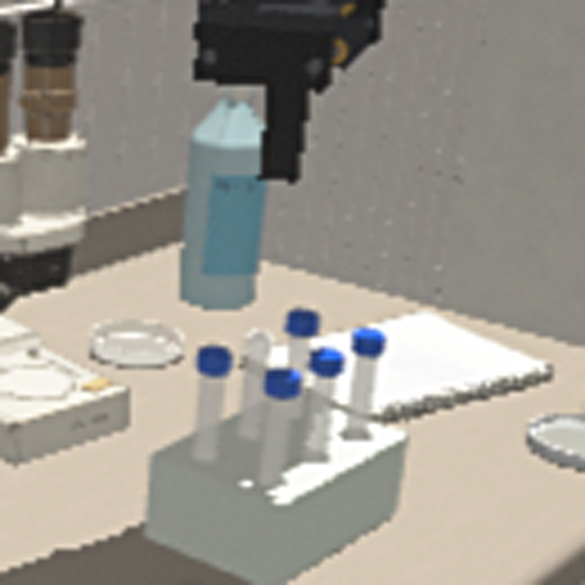

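The closed fingers hang at about (281,180) in the crop, over the open mouth at (258,338). That fits a vertical line within about 2 px, so I'll descend.

>>> {"api": "drive_tool", "payload": {"motion": [{"offset": [0, -0.05, 0.9], "rotation": [0.2, 0, 0]}, {"offset": [0, 0, 0.9], "rotation": [0, 0, 0]}, {"offset": [0, 0, 0.9], "rotation": [0, 0, 0]}, {"offset": [0, 0, 0.7], "rotation": [0, 0, 0]}, {"offset": [0, 0, 0.3], "rotation": [0, 0, 0]}]}}

```text
clock: 3.9
eef_pos: [501.1, -235.5, 157.4]
eef_rot: [0.0, -0.186, 0.983, -0.0]
wrist_force: [0.4, 0.6, 0.2]
width: 0.008
```

>>> {"api": "drive_tool", "payload": {"motion": [{"offset": [0, 0, 0], "rotation": [0, 0, 0]}, {"offset": [0, 0, 0], "rotation": [0, 0, 0]}, {"offset": [0, 0, 0], "rotation": [0, 0, 0]}, {"offset": [0, 0, 0], "rotation": [0, 0, 0]}, {"offset": [0, 0, 0], "rotation": [0, 0, 0]}]}}

```text
clock: 4.53
eef_pos: [502.2, -235.8, 159.1]
eef_rot: [0.002, -0.186, 0.983, -0.001]
wrist_force: [-0.4, 0.3, -0.9]
width: 0.004
```

```bash
python3 g.py 500.5 -235 154
python3 - <<'E'
from h import *
im,D=env.capture('scene'); cv2.imwrite('pics/point1.png',cv2.resize(im[90:220,270:400,::-1],None,fx=4.5,fy=4.5,interpolation=cv2.INTER_CUBIC))
E
```

```text
4.525 [ 502.2 -235.8  159.1] grasp [ 502.1 -235.8  177.8] units [0.06 0.07 0.25] level rot [-0.04  0.05  0.  ] F [-0.4   0.28 -0.91]
```

View pics/point1.png

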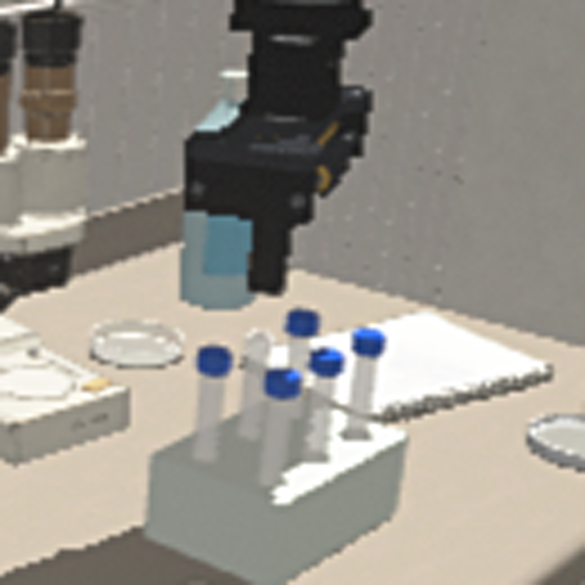

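The fingertips at (268,290) are directly above the open mouth at (258,338), about 30 mm up. I'll lower them slightly and hold.

>>> {"api": "drive_tool", "payload": {"motion": [{"offset": [0.05, 0.05, 0.25], "rotation": [0, 0, 0]}, {"offset": [0, 0, 0], "rotation": [0, 0, 0]}, {"offset": [0, 0, 0], "rotation": [0, 0, 0]}, {"offset": [0, 0, 0], "rotation": [0, 0, 0]}, {"offset": [0, 0, 0], "rotation": [0, 0, 0]}]}}

```text
clock: 5.2
eef_pos: [500.7, -235.2, 153.6]
eef_rot: [0.002, -0.186, 0.983, -0.001]
wrist_force: [-0.6, -1.1, 0.3]
width: 0.005
```

>>> {"api": "drive_tool", "payload": {"motion": [{"offset": [0, 0, 0], "rotation": [0, 0, 0]}, {"offset": [0, 0, 0], "rotation": [0, 0, 0]}, {"offset": [0, 0, 0], "rotation": [0, 0, 0]}, {"offset": [0, 0, 0], "rotation": [0, 0, 0]}, {"offset": [0, 0, 0], "rotation": [0, 0, 0]}]}}

```text
clock: 5.82
eef_pos: [500.8, -235.3, 153.7]
eef_rot: [0.002, -0.186, 0.983, -0.001]
wrist_force: [-0.1, -0.1, -0.3]
width: 0.007
```

>>> {"api": "drive_tool", "payload": {"motion": [{"offset": [0, 0, 0], "rotation": [0, 0, 0]}, {"offset": [0, 0, 0], "rotation": [0, 0, 0]}, {"offset": [0, 0, 0], "rotation": [0, 0, 0]}, {"offset": [0, 0, 0], "rotation": [0, 0, 0]}, {"offset": [0, 0, 0], "rotation": [0, 0, 0]}]}}

```text
clock: 6.45
eef_pos: [500.8, -235.2, 153.7]
eef_rot: [0.002, -0.186, 0.983, -0.001]
wrist_force: [-0.0, -0.8, -0.3]
width: 0.005
```

>>> {"api": "drive_tool", "payload": {"motion": [{"offset": [0, 0, 0], "rotation": [0, 0, 0]}, {"offset": [0, 0, 0], "rotation": [0, 0, 0]}, {"offset": [0, 0, 0], "rotation": [0, 0, 0]}, {"offset": [0, 0, 0], "rotation": [0, 0, 0]}, {"offset": [0, 0, 0], "rotation": [0, 0, 0]}]}}

```text
clock: 7.08
eef_pos: [500.8, -235.2, 153.7]
eef_rot: [0.002, -0.186, 0.983, -0.001]
wrist_force: [0.6, -0.1, -0.2]
width: 0.006
```

>>> {"api": "drive_tool", "payload": {"motion": [{"offset": [0, 0, 0], "rotation": [0, 0, 0]}, {"offset": [0, 0, 0], "rotation": [0, 0, 0]}, {"offset": [0, 0, 0], "rotation": [0, 0, 0]}, {"offset": [0, 0, 0], "rotation": [0, 0, 0]}, {"offset": [0, 0, 0], "rotation": [0, 0, 0]}]}}

```text
clock: 7.7
eef_pos: [500.8, -235.3, 153.7]
eef_rot: [0.002, -0.186, 0.983, -0.001]
wrist_force: [0.5, -0.9, -0.0]
width: 0.007
```

>>> {"api": "drive_tool", "payload": {"motion": [{"offset": [0, 0, 0], "rotation": [0, 0, 0]}, {"offset": [0, 0, 0], "rotation": [0, 0, 0]}, {"offset": [0, 0, 0], "rotation": [0, 0, 0]}, {"offset": [0, 0, 0], "rotation": [0, 0, 0]}, {"offset": [0, 0, 0], "rotation": [0, 0, 0]}]}}

```text
clock: 8.32
eef_pos: [500.8, -235.2, 153.7]
eef_rot: [0.002, -0.186, 0.983, -0.001]
wrist_force: [-0.5, -0.2, 0.2]
width: 0.009
```

>>> {"api": "drive_tool", "payload": {"motion": [{"offset": [0, 0, -0.9], "rotation": [0, 0, 0]}, {"offset": [0, 0, -0.9], "rotation": [0, 0, 0]}, {"offset": [0, 0, -0.9], "rotation": [0, 0, 0]}, {"offset": [0, 0, -0.9], "rotation": [0, 0, 0]}, {"offset": [0, 0, -0.6], "rotation": [0, 0, 0]}]}}

```text
clock: 8.95
eef_pos: [499.5, -234.9, 238.7]
eef_rot: [0.0, -0.186, 0.983, -0.0]
wrist_force: [0.2, 0.6, -0.7]
width: 0.007
```

>>> {"api": "drive_tool", "payload": {"motion": [{"offset": [-0.25, 0.9, 0], "rotation": [0, 0, 0]}, {"offset": [-0.25, 0.9, 0], "rotation": [0, 0, 0]}, {"offset": [-0.25, 0.9, 0], "rotation": [0, 0, 0]}, {"offset": [-0.25, 0.9, 0], "rotation": [0, 0, 0]}, {"offset": [-0.25, 0.9, 0], "rotation": [0, 0, 0]}]}}

```text
clock: 9.57
eef_pos: [487.5, -135.6, 236.4]
eef_rot: [-0.002, -0.186, 0.983, 0.001]
wrist_force: [0.1, 0.5, -0.2]
width: 0.005
```

>>> {"api": "drive_tool", "payload": {"motion": [{"offset": [-0.25, 0.9, 0], "rotation": [0, 0, 0]}, {"offset": [-0.25, 0.9, 0], "rotation": [0, 0, 0]}, {"offset": [-0.25, 0.9, 0], "rotation": [0, 0, 0]}, {"offset": [-0.25, 0.9, 0], "rotation": [0, 0, 0]}, {"offset": [-0.25, 0.9, 0], "rotation": [0, 0, 0]}]}}

```text
clock: 10.2
eef_pos: [472.9, -34.3, 232.9]
eef_rot: [-0.005, -0.188, 0.982, 0.002]
wrist_force: [0.0, 0.6, 0.0]
width: 0.004
```

>>> {"api": "drive_tool", "payload": {"motion": [{"offset": [-0.25, 0.9, 0], "rotation": [0, 0, 0]}, {"offset": [-0.25, 0.9, 0], "rotation": [0, 0, 0]}, {"offset": [-0.25, 0.9, 0], "rotation": [0, 0, 0]}, {"offset": [-0.25, 0.9, 0], "rotation": [0, 0, 0]}, {"offset": [-0.25, 0.9, 0], "rotation": [0, 0, 0]}]}}

```text
clock: 10.82
eef_pos: [456.7, 65.7, 229.6]
eef_rot: [-0.009, -0.191, 0.982, 0.002]
wrist_force: [0.7, -0.9, 0.9]
width: 0.008
```

```bash
python3 g.py 468 131.5 38
```

```text
10.825 [456.7  65.7 229.6] grasp [457.   65.7 248.3] units [-1.92  2.78  9.57] level rot [ 0.09 -0.24 -0.  ] F [ 0.69 -0.85  0.93]
```

>>> {"api": "drive_tool", "payload": {"motion": [{"offset": [-0.45, 0.8, 0], "rotation": [0.1, -0.25, 0]}, {"offset": [-0.45, 0.8, 0], "rotation": [0, 0, 0]}, {"offset": [-0.45, 0.6, 0.2], "rotation": [0, 0, 0]}, {"offset": [-0.4, 0.3, 0.5], "rotation": [0, 0, 0]}, {"offset": [0, 0, 0.7], "rotation": [0, 0, 0]}]}}

```text
clock: 11.45
eef_pos: [468.5, 131.0, 198.6]
eef_rot: [-0.001, -0.193, 0.981, -0.0]
wrist_force: [-0.6, 0.2, -0.2]
width: 0.002
```

>>> {"api": "drive_tool", "payload": {"motion": [{"offset": [0, 0, 0.8], "rotation": [0, 0, 0]}, {"offset": [0, 0, 0.8], "rotation": [0, 0, 0]}, {"offset": [0, 0, 0.8], "rotation": [0, 0, 0]}, {"offset": [0, 0, 0.6], "rotation": [0, 0, 0]}, {"offset": [0, 0, 0.3], "rotation": [0, 0, 0]}]}}

```text
clock: 12.08
eef_pos: [466.0, 127.4, 124.8]
eef_rot: [-0.005, -0.191, 0.982, -0.002]
wrist_force: [0.1, 0.6, -0.2]
width: 0.006
```

```bash
python3 g.py 468 131.5 38
python3 - <<'E'
from h import *
im,D=env.capture('scene'); cv2.imwrite('pics/cap1.png',cv2.resize(im[170:300,160:290,::-1],None,fx=4.5,fy=4.5,interpolation=cv2.INTER_CUBIC))
E
```

```text
12.075 [466.  127.4 124.8] grasp [466.2 127.5 143.5] units [-0.22  0.16  4.34] level rot [-0.02 -0.15  0.  ] F [ 0.12  0.56 -0.23]
```

View pics/cap1.png

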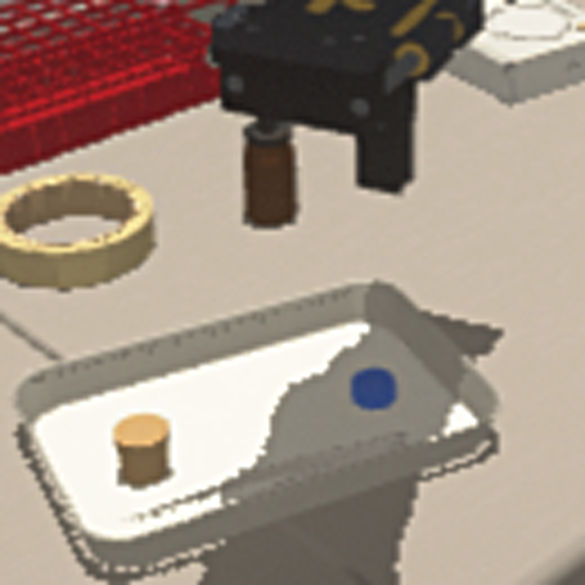

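The fingertips at (385,190) are above the blue cap at (374,388), with the cork far off at (142,450). I'll continue down.

>>> {"api": "drive_tool", "payload": {"motion": [{"offset": [-0.15, 0.15, 0.8], "rotation": [0, -0.15, 0]}, {"offset": [-0.05, 0.05, 0.8], "rotation": [0, 0, 0]}, {"offset": [0, 0, 0.7], "rotation": [0, 0, 0]}, {"offset": [0, 0, 0.5], "rotation": [0, 0, 0]}, {"offset": [0, 0, 0.3], "rotation": [0, 0, 0]}]}}

```text
clock: 12.75
eef_pos: [470.1, 133.3, 62.4]
eef_rot: [0.003, -0.191, 0.982, 0.0]
wrist_force: [-0.4, -0.0, 0.0]
width: 0.004
```

>>> {"api": "drive_tool", "payload": {"motion": [{"offset": [0, 0, 0], "rotation": [0, 0, 0]}, {"offset": [0, 0, 0], "rotation": [0, 0, 0]}, {"offset": [0, 0, 0], "rotation": [0, 0, 0]}, {"offset": [0, 0, 0], "rotation": [0, 0, 0]}, {"offset": [0, 0, 0], "rotation": [0, 0, 0]}]}}

```text
clock: 13.38
eef_pos: [471.0, 133.8, 63.6]
eef_rot: [0.004, -0.191, 0.982, 0.001]
wrist_force: [0.6, -0.5, 0.1]
width: 0.007
```

```bash
python3 g.py 468 131.5 38
```

```text
13.375 [471.  133.8  63.6] grasp [470.9 133.7  82.3] units [ 0.19 -0.05  1.28] level rot [-0.01  0.11  0.  ] F [ 0.56 -0.54  0.12]
```

>>> {"api": "drive_tool", "payload": {"motion": [{"offset": [0.15, -0.05, 0.5], "rotation": [0, 0.1, 0]}, {"offset": [0, 0, 0.4], "rotation": [0, 0, 0]}, {"offset": [0, 0, 0.3], "rotation": [0, 0, 0]}, {"offset": [0, 0, 0], "rotation": [0, 0, 0]}, {"offset": [0, 0, 0], "rotation": [0, 0, 0]}]}}

```text
clock: 14.0
eef_pos: [468.2, 131.4, 37.2]
eef_rot: [-0.0, -0.191, 0.982, -0.0]
wrist_force: [1.1, 0.0, -0.4]
width: 0.01
```

>>> {"api": "drive_tool", "payload": {"motion": [{"offset": [0, 0, 0], "rotation": [0, 0, 0]}, {"offset": [0, 0, 0], "rotation": [0, 0, 0]}, {"offset": [0, 0, 0], "rotation": [0, 0, 0]}, {"offset": [0, 0, 0], "rotation": [0, 0, 0]}, {"offset": [0, 0, 0], "rotation": [0, 0, 0]}]}}

```text
clock: 14.62
eef_pos: [468.7, 131.7, 37.9]
eef_rot: [0.0, -0.191, 0.982, -0.0]
wrist_force: [0.5, 0.1, 0.7]
width: 0.002
```

```bash
python3 g.py 468 131.5 38
python3 - <<'E'
from h import *
im,D=env.capture('scene'); cv2.imwrite('pics/cap2.png',cv2.resize(im[170:300,160:290,::-1],None,fx=4.5,fy=4.5,interpolation=cv2.INTER_CUBIC))
E
```

```text
14.625 [468.7 131.7  37.9] grasp [468.6 131.7  56.6] units [ 0.03  0.   -0.  ] level rot [-0.01  0.01  0.  ] F [0.53 0.06 0.73]
```

View pics/cap2.png

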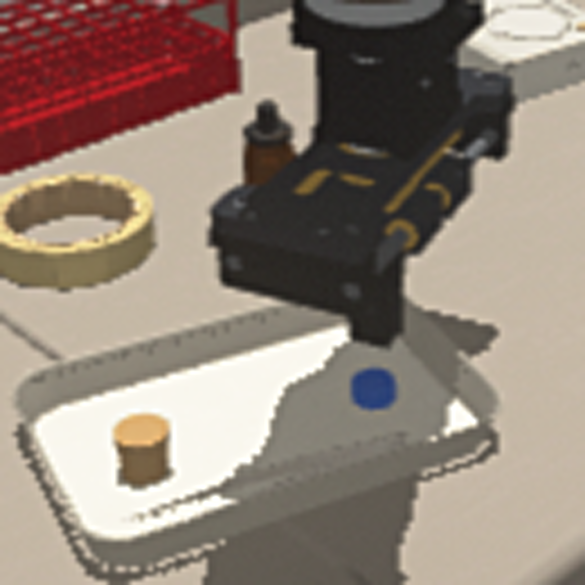

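The fingertips at (376,343) are just above the cap at (374,388), with nothing touched. I'll hold for 3 s and then hand in.

>>> {"api": "drive_tool", "payload": {"motion": [{"offset": [0, 0, 0], "rotation": [0, 0, 0]}, {"offset": [0, 0, 0], "rotation": [0, 0, 0]}, {"offset": [0, 0, 0], "rotation": [0, 0, 0]}, {"offset": [0, 0, 0], "rotation": [0, 0, 0]}, {"offset": [0, 0, 0], "rotation": [0, 0, 0]}]}}

```text
clock: 15.3
eef_pos: [468.6, 131.7, 37.9]
eef_rot: [0.0, -0.191, 0.982, -0.0]
wrist_force: [0.8, 0.0, -0.3]
width: 0.003
```

>>> {"api": "drive_tool", "payload": {"motion": [{"offset": [0, 0, 0], "rotation": [0, 0, 0]}, {"offset": [0, 0, 0], "rotation": [0, 0, 0]}, {"offset": [0, 0, 0], "rotation": [0, 0, 0]}, {"offset": [0, 0, 0], "rotation": [0, 0, 0]}, {"offset": [0, 0, 0], "rotation": [0, 0, 0]}]}}

```text
clock: 15.92
eef_pos: [468.6, 131.6, 37.9]
eef_rot: [0.0, -0.191, 0.982, -0.0]
wrist_force: [-0.2, -0.4, -0.1]
width: 0.008
```

>>> {"api": "drive_tool", "payload": {"motion": [{"offset": [0, 0, 0], "rotation": [0, 0, 0]}, {"offset": [0, 0, 0], "rotation": [0, 0, 0]}, {"offset": [0, 0, 0], "rotation": [0, 0, 0]}, {"offset": [0, 0, 0], "rotation": [0, 0, 0]}, {"offset": [0, 0, 0], "rotation": [0, 0, 0]}]}}

```text
clock: 16.55
eef_pos: [468.6, 131.7, 37.9]
eef_rot: [0.0, -0.191, 0.982, -0.0]
wrist_force: [-1.3, -0.2, -0.1]
width: 0.005
```

>>> {"api": "drive_tool", "payload": {"motion": [{"offset": [0, 0, 0], "rotation": [0, 0, 0]}, {"offset": [0, 0, 0], "rotation": [0, 0, 0]}, {"offset": [0, 0, 0], "rotation": [0, 0, 0]}, {"offset": [0, 0, 0], "rotation": [0, 0, 0]}, {"offset": [0, 0, 0], "rotation": [0, 0, 0]}]}}

```text
clock: 17.18
eef_pos: [468.6, 131.6, 37.9]
eef_rot: [0.0, -0.191, 0.982, -0.0]
wrist_force: [-0.2, 0.2, -0.2]
width: 0.004
```

```bash
python3 g.py 468 131.5 38; python3 -c "
from bench import env
print(env.job_done())"
```

```text
17.175 [468.6 131.6  37.9] grasp [468.6 131.7  56.6] units [ 0.03  0.   -0.01] level rot [-0.01  0.01 -0.  ] F [-0.21  0.23 -0.22]
the job is handed in; nothing more can be done
None
```

I pointed at the open tube first and then at the stray cap, and handed the job in at 17.2 s with the shut fingertips still over the cap. No verdict was reported.

- **Open tube:** it is the middle one in the far row, with its mouth at about (501, -235) mm. The tips held about 25 mm above it for more than 3 s.
- **Stray cap:** it lies in the tray at about (468, 131.5) mm. The tips ended about 25 mm above it, within 1 mm sideways of the measured centre, after about 3 s of holding.
- **Path between them:** the tips passed the rack at about 235 mm height, roughly 100 mm above the closed tubes, and never came near the cork.

**Last checks:**
- The wrist force stayed at noise level, about 1 N, with no sign of contact. That noise is above the 0.5 N limit, so it cannot rule out a very light touch.
- In the last picture, taken just before the final hold, the cap, cork and tape are where they were in the earlier view. The bottle is partly hidden behind the gripper, and I made no separate check of the forceps.
- The two cameras disagreed by about 3–5 mm on the tube's position, well inside the 20 mm tolerance.

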